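# Book a batch of flanges into the returns station

## Task

Start a fresh count and book the loose flanges in at the grey returns station. First turn the counter knob on its deck back to its zero stop; then post every loose flange in front of you (not the one tucked behind the toolbox) through the letter slot, pushing it along the feed tray until it drops inside. Also press the round black latch button so that the hidden drawer springs open, put the big bolt in the drawer, and push the drawer shut until it stays latched; leave the filter and the tape measure alone.

Things in the scene. Friction and masses are not known exactly. Their poses are not given: they have to be found in the camera images.
- station: Grey sheet-steel returns station fixed to the bench, 150 mm deep, 280 mm wide. Origin on the bench under its front face; x into the station (away from the robot), y left, z up. Left (y 20 to 140 mm): closed slot bay 161 mm high, clear lid, front face at x = 0 with the slot, feed tray before it. Right (y -140 to 20 mm): drawer bay, flat deck at z = 56 mm carrying latch button and knob.
- tray (a point): Middle of the outer (robot-side) edge of the steel feed tray's top, 115 mm before the slot, 125 mm over the bench; station axes. The tray is 120 mm wide; two 10 mm high guides on it narrow from about 107 mm apart here to 82 mm at the slot. The front sheet is 4 mm thick and the bay is hollow down to 6 mm over the bench: a flange pushed till its tail is at the face tips over the edge and slides in by itself.
- slot (a point): Middle of the lower edge of the letter slot, in the plane of the front face, level with the tray's top (125 mm over the bench). The slot is 82 mm wide and 14 mm high, so a flange goes in with a short end first, lying flat. Same axes as the station.
- counter (a joint): Angle of the counter knob, rad: 0 at the zero stop (bar grip along the station's x, its white mark toward the robot), growing clockwise seen from above; so it is turned back counter-clockwise. It starts 0.7 to 1.3 rad off zero, turns with light friction (about 0.03 N m) and stays where left.
- counter_grip (a point): On the knob's axis at gripping height, 93 mm over the bench (37 mm over the deck); it turns with the knob and its x axis lies along the bar. The bar is 42 mm long, 14 mm wide, from 62 to 100 mm over the bench, on a disc of 44 mm diameter whose top is at 70 mm.
- latch_top (a point): Middle of the top of the round black push button (28 mm across) on the deck, 70 mm over the bench when up. Pressing it straight down 8 mm or more (travel 10 mm, 2 to 5 N) frees the drawer; the button springs back.
- drawer (a joint): How far the drawer is out, m: 0 latched shut, 0.1 fully out. Freed by the button it springs out to 0.1 by itself, toward the robot (the station's -x), pushed by a spring of about 3 to 5 N. Pushed back in to about -0.004 (end stop -0.006) with some 10 N it latches and stays at 0; let go before that, it springs out again.
- drawer_front (a point): Middle of the drawer's front face, a plain plate 148 mm wide, from 5 to 51 mm over the bench, at the station's y = -60 mm, standing 8 mm proud of the face at x = 0 when shut; it moves with the drawer.
- drawer_floor (a point): Middle of the drawer's inner floor, 10 mm over the bench; the inside is 99 mm (x) by 136 mm (y), walls to 35 mm over the bench (front plate to 51 mm). Moves with the drawer; fully out, the inside lies in the open in front of the deck. Same axes as the station.
- flange_a: Rectangular steel flange flat on the bench, 75 (its x) x 100 (its y) x 8 mm thick, 0.16 kg, with a window about 32 (x) x 54 (y) mm in the middle. The bars at its short ends (y = +-38 mm) are 23 mm wide, those along its sides (x = +-28 mm) 20 mm: any can be pinched with one finger in the window. Origin: middle of its underside; z up. May be absent.
- flange_b: Rectangular steel flange flat on the bench, 75 (its x) x 100 (its y) x 8 mm thick, 0.16 kg, with a window about 32 (x) x 54 (y) mm in the middle. The bars at its short ends (y = +-38 mm) are 23 mm wide, those along its sides (x = +-28 mm) 20 mm: any can be pinched with one finger in the window. Origin: middle of its underside; z up. May be absent.
- flange_c: Rectangular steel flange flat on the bench, 75 (its x) x 100 (its y) x 8 mm thick, 0.16 kg, with a window about 32 (x) x 54 (y) mm in the middle. The bars at its short ends (y = +-38 mm) are 23 mm wide, those along its sides (x = +-28 mm) 20 mm: any can be pinched with one finger in the window. Origin: middle of its underside; z up. May be absent.
- bolt: Big steel hexagon bolt lying on the bench, 112 mm long along its y, head 31 mm across, 27 mm high, about 0.24 kg. It tapers as a solid from head to tip: about 24 mm wide at mid-length. Origin: middle of its underside as it lies.
- filter: Spin-on oil filter standing upright, 73 mm across, 84 mm high; not part of the job. Origin: middle of its underside.
- tape: Yellow tape measure standing on the bench, 35 x 75 x 67 mm; not part of the job. Origin: middle of its underside.
Things that resemble listed ones, but are neither listed nor needed, are in the scene too. Several things look just like the bolt: the one meant starts farthest to the robot's left.

How it is judged:
On the way, in this order (a step that is already met when the one before it is completed fails the run):
1. the counter knob is back at its zero stop (value of joint counter below 0.1 rad), for 0.2 s.
2. the drawer has sprung open (value of joint drawer above 0.07 m), for 0.1 s.
3. the bolt lies in the open drawer (x of bolt in the frame of drawer_floor between -0.049 and 0.049 m and y of bolt in the frame of drawer_floor between -0.067 and 0.067 m and z of bolt in the frame of drawer_floor between -0.01 and 0.035 m and value of joint drawer above 0.05 m), for 0.2 s.
At the end, for the whole second after the job is handed in: The counter stands within 0.10 rad of zero; every flange present lies at rest inside the slot bay, wholly past the front face and below the slot; the bolt lies in the drawer; the drawer is latched shut (less than 6 mm out) (value of joint counter below 0.1 rad and value of joint drawer below 0.006 m and x of bolt in the frame of drawer_floor between -0.049 and 0.049 m and y of bolt in the frame of drawer_floor between -0.067 and 0.067 m and z of bolt in the frame of drawer_floor between -0.01 and 0.035 m and x of flange_a in the frame of station between 0.01 and 0.146 m and y of flange_a in the frame of station between 0.024 and 0.136 m and z of each of flange_a, flange_b, flange_c in the frame of station below 0.07 m and x of flange_b in the frame of station between 0.01 and 0.146 m and y of flange_b in the frame of station between 0.024 and 0.136 m and x of flange_c in the frame of station between 0.01 and 0.146 m and y of flange_c in the frame of station between 0.024 and 0.136 m and linear speed of each of flange_a, flange_b, flange_c, bolt below 0.05 m/s); the robot touches nothing.
It fails at once if a flange is posted while the counter is not yet at zero (value of joint counter above 0.15 rad and ((x of flange_a in the frame of station between 0.01 and 0.146 m and y of flange_a in the frame of station between 0.024 and 0.136 m and z of flange_a in the frame of station below 0.07 m) or (x of flange_b in the frame of station between 0.01 and 0.146 m and y of flange_b in the frame of station between 0.024 and 0.136 m and z of flange_b in the frame of station below 0.07 m) or (x of flange_c in the frame of station between 0.01 and 0.146 m and y of flange_c in the frame of station between 0.024 and 0.136 m and z of flange_c in the frame of station below 0.07 m))).
It fails at once if the oil filter or the tape measure is knocked over or shoved more than 6 cm (distance of any of filter, tape from where it was at the start of the episode above 0.06 m or angle between any of filter, tape's own z axis and vertical above 0.6 rad).
Of flange_a, flange_b, flange_c only 2 to 3 are there at a start; the rules pass over those that are not, and their reading is None.
At some moment in a run one of flange_a, flange_b, flange_c, bolt may be knocked a few centimetres aside while the robot is not near it.
It also fails if it takes over 210 s, if anything falls off the work surface, if the arm or the gripper's body presses on something with over 40 N, if the wrist force passes 120 N, or if a joint passes its speed limit or range.

## Robot

A 6-joint arm with a two-finger parallel gripper is mounted at the origin on a cart in front of the work surface, level with it; the furniture and walls round the work are solid. World frame = base frame: x ahead of the robot, y to its left, z up, the work surface at z = 0. Lengths are in m, angles in rad, forces in N, time in s.
With the tool pointing down it reaches from about 0.35 to 0.8 m from the base axis. Payload 7.3 kg.
Tool frame: the origin (TCP) lies at the very end of the fingers, on their centre line; the grasp point (between the pads) lies 19 mm behind it; z points along the fingers, y is the line along which they close (so a half turn about z gives the same grasp; the last joint's range is limited). The gripper opens to 85 mm and grips with 20 to 120 N. Pads are 22 mm wide; open, the fingers measure 114 mm over their backs; the gripper's body (76 mm by 85 mm) begins 54 mm behind the grasp point. The pads swing forward as they close: fully open they stand 13 mm farther back than shut.
Start: joints at [-1.4, 0.342, 1.524, -0, 1.275, -0.146], TCP at [0.164, -0.499, 0.231] pointing down, gripper open.
Joint ranges: [-2.53, 2.53], [-0.77, 2.02], [0.04, 2.7], [-1, 4.14], [0.28, 2.66], [-3.11, 3.11]. Speed limits (rad/s): [2.57, 2.57, 3.14, 3.14, 3.14, 3.14].

## Interface

Orientations are given as a 3x3 rotation matrix whose columns are the frame's x, y, z axes.
In Python, from workcell import r gives the robot as it stands.
- The arm moves only by the tool send_rows, never from a script. Its arguments are lists of equal length, an entry for each row: "turn": the turn, a rotation vector about the tool's x, y, z in degrees, a list of three; "dp": the shift along the tool's x, y, z in mm, a list of three; "jaw": the gripper's target within -1 to 1 (fully open at 1, half-way at 0, shut at -1). A call has 1 to 12 rows; each row is the pose to reach, as a shift and turn from the pose commanded when the call began, along the tool's axes at that moment; what a row does not reach only later rows make up. A row lasts 1/10 s, in which the tool goes at most 50 mm and 8.59 degrees, less where a joint would pass 70% of its speed; a pose out of reach is approached as far as the arm can. A call with a gripper value outside its range is refused whole. The fingers move at their own pace and stop on an object; "squeeze" is the grip in N (left out, the last holds). Time passes only in rows, so rows that repeat a pose let the fingers close. It gives the time, the measured TCP pose, the force, the opening and the grip force at its end, in the units of the state.
- r.get_obs(): the state, without advancing time (a new reading comes with each control period).
- r.snapshot(name): name is "scene" or "top" or "wrist"; returns the picture (420x560x3 uint8, red, green, blue); there is no depth.
- r.calibration(name): a dict with "vertical_fov" (degrees; the focal length in pixels is half the picture's height over the tangent of half this angle, whatever the lens; pixels are square), "cx", "cy" (the principal point, pixels), "R" (3x3) and "t" (3): a world point X has camera coordinates R X + t. Camera axes: x right, y down, z forward; pixel columns grow to the right and rows downward; lengths in m; the calibration is good to about 2 mm. A picture is of the moment at which its call begins: read the wrist's pose just before it. calibration takes no time and is no camera call; for the wrist camera it gives the pose at the moment of the call.
- r.sign_off(): hands the job in; it is judged then, once.
The state is a dict: "time_s": time; "joint_positions": joint angles; "joint_vel": joint speeds; "joint_torque": joint torques, N m; "position": TCP position; "orientation": TCP orientation; "contact_force": force on the tool from outside, world axes, zero at the start; "ft_torque": the same for the moment, N m; "grip_width": opening from 0.0 (shut) to 1.0 (fully open); "grasp_force": force on a finger pad.
Only numpy, scipy, OpenCV 4.12 (cv2) and the standard library are available. Lean on these libraries where they do the work, as an engineer would, in place of code of your own. Each camera call takes 0.05 s, during which the arm holds its last target. There are 200 camera calls.

## Working session

There is one attempt and no reset: what is moved stays moved. The work goes in short steps, Python scripts to look and compute and a tool call to move; the robot and the scene stay as the last step left them, time stands still between calls to the robot, and variables do not carry over. Pictures are saved under pics/ and viewed, at most 14 in all, crops included, and the job is handed in when it is done.

Besides the shell and the picture viewer there is one more tool, called after "Request:" as a command line: name --argument value ..., lists and objects as JSON in quotes. send_rows: Moves the arm, as the interface text tells. Its arguments: {"type":"object","properties":{"turn":{"type":"array"},"dp":{"type":"array"},"jaw":{"type":"array"},"squeeze":{"type":"number"}},"required":["turn","dp","jaw"]}

```bash
ls; mkdir -p pics; python3 - <<'E'
from workcell import r
import cv2
for n in ("scene","top"):
    im=r.snapshot(n); cv2.imwrite(f"pics/{n}0.png",cv2.resize(im[:,:,::-1],(784,588),interpolation=cv2.INTER_CUBIC))
    print(n,r.calibration(n))
o=r.get_obs();print(o)
E
```

```text
pics
scene {'vertical_fov': 43.11716947443163, 'cx': 265.3221807411497, 'cy': 212.66002653806626, 'R': array([[ 0.86616721, -0.49955533,  0.01410115],
       [-0.37012658, -0.66020204, -0.65355916],
       [ 0.33579857,  0.5608723 , -0.75674407]]), 't': array([-0.51323081,  0.26252253,  1.33335188])}
top {'vertical_fov': 43.311053837615304, 'cx': 274.6442096068886, 'cy': 205.65924393420119, 'R': array([[ 0.01344471, -0.99956979,  0.02606662],
       [-0.987498  , -0.017368  , -0.15667181],
       [ 0.15705713, -0.02363433, -0.98730668]]), 't': array([-0.05598847,  0.5644006 ,  1.31413802])}
{'time_s': 0.1, 'joint_positions': array([-1.40001309e+00,  3.42646792e-01,  1.52494034e+00, -1.88613790e-05,
        1.27538623e+00, -1.46012267e-01]), 'joint_vel': array([ 0.00128021, -0.00090924, -0.00300874,  0.00140612,  0.00062848,
       -0.00030654]), 'joint_torque': array([ 1.85298908e-03, -4.34445584e+01, -2.46491933e+01, -1.67108451e-04,
        4.67402555e-03,  8.42772209e-06]), 'position': array([ 0.16349696, -0.498511  ,  0.23069212]), 'orientation': array([[ 9.50236880e-01,  3.11528182e-01, -2.52438754e-04],
       [ 3.11528231e-01, -9.50235928e-01,  1.35755311e-03],
       [ 1.83039680e-04, -1.36863883e-03, -9.99999047e-01]]), 'contact_force': array([-0.37303236,  0.79395215, -0.66368355]), 'ft_torque': array([-0.04142017,  0.06742696, -0.0249551 ]), 'grasp_force': 0.0, 'grip_width': 1.0033105531881075}
```

View pics/top0.png

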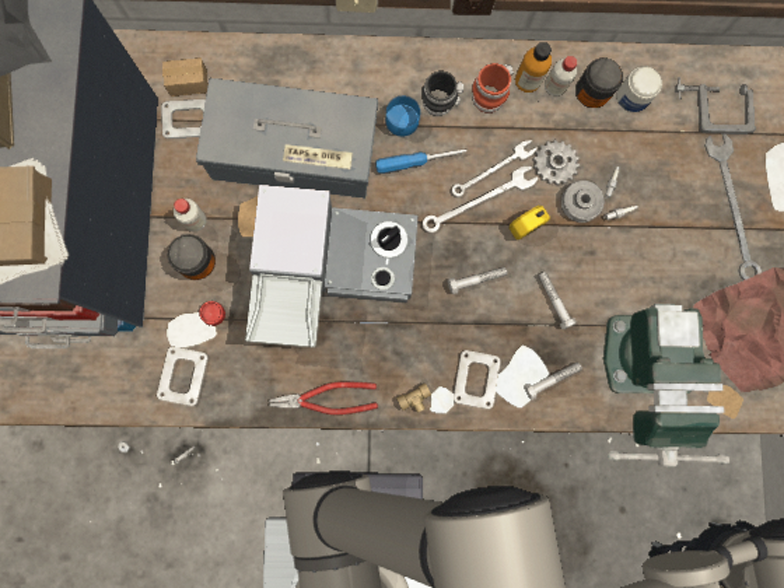

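View pics/scene0.png

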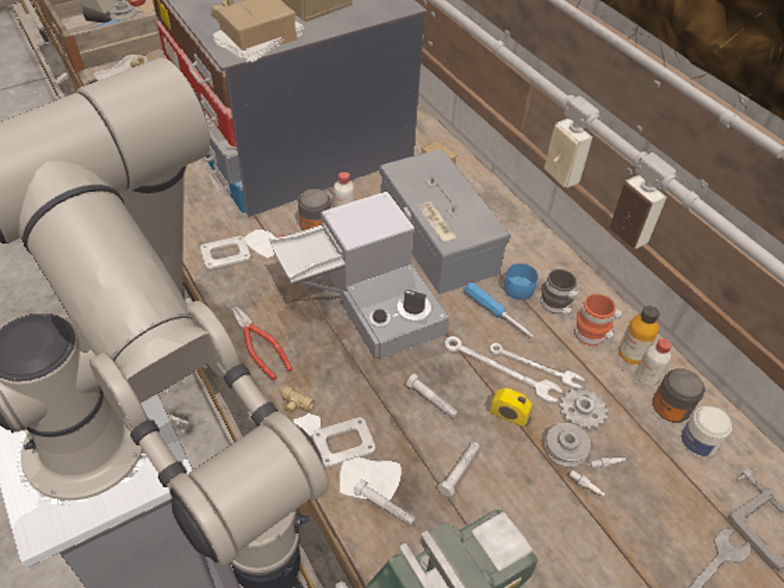

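The top view (1.4x scale) shows:
- **Flanges:** two loose ones at (182,376) and (477,378). The one at (184,118) is tucked behind the toolbox and stays put.
- **Bolt-like things:** (477,281), (555,298) and (553,379). The leftmost, (477,281), is the one wanted.
- **Station:** tray outer edge from (247,342) to (316,346), knob at (390,238), button at (382,277).
- **Leave alone:** the tape at (530,221), and the filter, probably at (190,257).

```bash
cat > h.py <<'E'
from workcell import r
import numpy as np, cv2
def ray(n,u,v,z,c=None):
    c=c or r.calibration(n); f=210/np.tan(np.radians(c["vertical_fov"])/2)
    R=np.array(c["R"]);t=np.array(c["t"]); C=-R.T@t
    d=R.T@np.array([(u-c["cx"])/f,(v-c["cy"])/f,1]); return C+d*(z-C[2])/d[2]
def pix(n,X,c=None):
    c=c or r.calibration(n); f=210/np.tan(np.radians(c["vertical_fov"])/2)
    p=np.array(c["R"])@X+c["t"]; return np.array([c["cx"]+f*p[0]/p[2],c["cy"]+f*p[1]/p[2]])
E
python3 - <<'E'
from h import *
for nm,u,v,z in [("deckBL",331,209,.056),("deckBR",417,214,.056),("deckFR",411,299,.056),("deckFL",325,293,.056),("lidBL",262,186,.161),("lidBR",330,188,.161),("lidFR",325,276,.161),("lidFL",250,273,.161),
 ("trayL",247,342,.125),("trayR",316,346,.125),("knob",390,238,.1),("btn",382,277,.07),("flA",182,376,.008),("flB",477,378,.008),("bolthead",453,285,.015),("bolttip",505,270,.01),("bolt2",555,298,.012),("filt",190,257,.084)]:
    print(nm,ray("top",u/1.4,v/1.4,z).round(4))
im=cv2.imread("pics/top0.png")
cv2.imwrite("pics/c1.png",cv2.resize(im[170:420,150:600],None,fx=1.75,fy=1.75,interpolation=cv2.INTER_CUBIC))
E
```

```text
deckBL [0.7095 0.054  0.056 ]
deckBR [ 0.7032 -0.1053  0.056 ]
deckFR [ 0.5439 -0.0954  0.056 ]
deckFL [0.5523 0.0609 0.056 ]
lidBL [0.7193 0.1671 0.161 ]
lidBR [0.7182 0.0511 0.161 ]
lidFR [0.5653 0.0557 0.161 ]
lidFL [0.5681 0.1812 0.161 ]
trayL [0.4554 0.187  0.125 ]
trayR [0.4504 0.0699 0.125 ]
knob [ 0.6466 -0.0545  0.1   ]
btn [ 0.5812 -0.0418  0.07  ]
flA [0.4006 0.3221 0.008 ]
flB [ 0.4048 -0.2222  0.008 ]
bolthead [ 0.5779 -0.1769  0.015 ]
bolttip [ 0.6093 -0.2765  0.01  ]
bolt2 [ 0.5569 -0.3704  0.012 ]
filt [0.6087 0.3012 0.084 ]
```

View pics/c1.png

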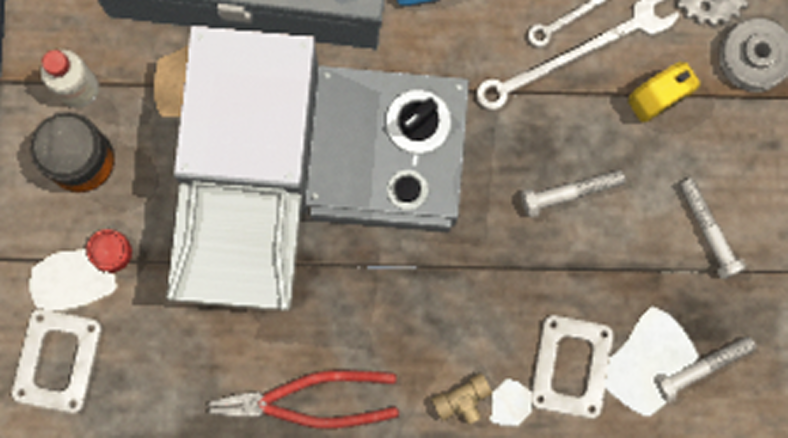

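The crop confirms that the leftmost of the three bolts is the one at crop (570,193). The knob bar points to the upper right with its mark at lower left, so it is roughly 0.9 rad clockwise. The button is at crop (407,189). Next I fit the station pose.

```bash
cat >> h.py <<'E'
from scipy.spatial.transform import Rotation as Ro
def plan(p,yaw_deg,pitch=None):
    """dp(mm), turn(deg) in tool axes to reach TCP p, tool down, tool x at yaw (mod 180 nearest)"""
    o=r.get_obs();R0=np.array(o["orientation"]);y0=np.degrees(np.arctan2(R0[1,0],R0[0,0]))
    y=yaw_deg
    def rot(y): c,s=np.cos(np.radians(y)),np.sin(np.radians(y)); return np.array([[c,s,0],[s,-c,0],[0,0,-1]])
    tr=Ro.from_matrix(R0.T@rot(y)).as_rotvec(degrees=True)
    print("dp",(R0.T@(np.array(p)-o["position"])*1000).round(1),"turn",tr.round(1),"yaw0",y0.round(1),"q",np.round(o["joint_positions"],2))
def st(x,y,z,S):
    c,s=np.cos(S[2]),np.sin(S[2]); return np.array([S[0]+c*x-s*y,S[1]+s*x+c*y,z])
E
python3 - <<'E'
from h import *
from scipy.optimize import least_squares
P=[(331,209,.15,.02,.056),(417,214,.15,-.14,.056),(411,299,0,-.14,.056),(262,186,.15,.14,.161),(330,188,.15,.02,.161),(325,276,0,.02,.161),(250,273,0,.14,.161),(247,342,-.115,.14,.125),(316,346,-.115,.02,.125)]
c=r.calibration("top")
f=lambda S:np.concatenate([pix("top",st(a,b,z,S),c)-[u/1.4,v/1.4] for u,v,a,b,z in P])
s=least_squares(f,[.55,.04,-.04],loss="soft_l1");print(s.x,f(s.x).reshape(-1,2).round(1).tolist())
S=s.x;np.save("S.npy",S)
c_,s_=np.cos(S[2]),np.sin(S[2])
for n,u,v,z in (("knob",390,238,.1),("btn",382,277,.07)):
    d=ray("top",u/1.4,v/1.4,z)-[S[0],S[1],0];print(n,c_*d[0]+s_*d[1],-s_*d[0]+c_*d[1])
plan([.625,-.06,.26],-45)
E
```

```text
[ 0.56151842  0.04127542 -0.06307292] [[0.9, -1.1], [1.0, 0.3], [1.2, -3.4], [-1.9, -0.3], [-0.3, 2.3], [-2.4, 1.0], [0.1, -0.9], [-0.5, -0.1], [0.6, 1.0]]
knob 0.09099198390894644 -0.0902191744541317
btn 0.024835082887863454 -0.08172243652836556
dp [ 575.2 -273.   -28.8] turn [-0.1  0.  63.2] yaw0 18.2 q [-1.4   0.34  1.52 -0.    1.28 -0.15]
```

Request:
send_rows --turn '[[0, 0, 5], [0, 0, 10], [0, 0, 16], [0, 0, 22], [0, 0, 28], [0, 0, 34], [0, 0, 40], [0, 0, 46], [0, 0, 52], [0, 0, 58], [0, 0, 63], [0, 0, 63]]' --dp '[[35, -16, -5], [80, -38, -10], [128, -61, -15], [176, -84, -20], [224, -106, -29], [272, -129, -29], [320, -152, -29], [368, -175, -29], [416, -198, -29], [464, -220, -29], [512, -243, -29], [560, -266, -29]]' --jaw '[1, 1, 1, 1, 1, 1, 1, 1, 1, 1, 1, 1]'

```text
time_s: 1.3
position: [0.5902, -0.0925, 0.2599]
orientation: [[0.707, -0.707, -0.001], [-0.707, -0.707, -0.0], [-0.0, 0.001, -1.0]]
contact_force: [0.9, -2.1, 0.2]
grip_width: 0.999
grasp_force: 0.0
```

```bash
python3 - <<'E'
from h import *
im=r.snapshot("wrist");c=r.calibration("wrist");np.save("pics/w1c.npy",c,allow_pickle=True)
cv2.imwrite("pics/w1.png",cv2.resize(im[:,:,::-1],(784,588)));o=r.get_obs();print(o["time_s"],o["position"],o["joint_positions"])
E
```

```text
1.35 [ 0.5942309  -0.08691336  0.25909374] [-0.27492592  0.46476386  1.25633227  0.0040973   1.41964605  2.07416401]
```

View pics/w1.png

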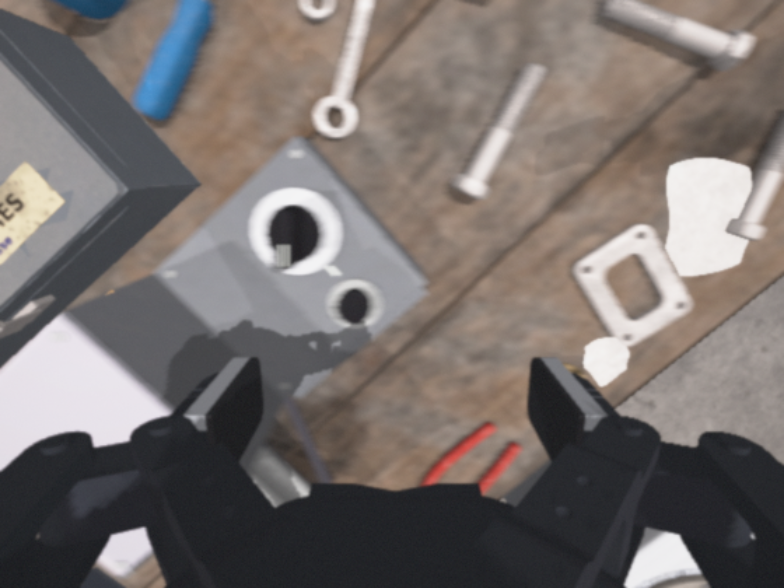

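The wrist view is slightly blurred because the arm was still moving. The knob ring is at (294,231), its bar close to the picture's vertical, and the button is at (355,303). I'll settle a little nearer and crop.

Request:
send_rows --turn '[[0, 0, 0], [0, 0, 0], [0, 0, 0], [0, 0, 0]]' --dp '[[-15, -20, 0], [-15, -20, 0], [-15, -20, 0], [-15, -20, 0]]' --jaw '[1, 1, 1, 1]'

```text
time_s: 1.75
position: [0.5923, -0.0704, 0.2602]
orientation: [[0.708, -0.706, -0.0], [-0.706, -0.708, -0.0], [0.0, 0.001, -1.0]]
contact_force: [-0.8, 0.1, 0.4]
grip_width: 1.001
grasp_force: 0.0
```

```bash
python3 - <<'E'
from h import *
c=r.calibration("wrist");im=r.snapshot("wrist")
np.save("w2c.npy",c,allow_pickle=True);np.save("w2.npy",im)
cv2.imwrite("pics/w2.png",cv2.resize(im[:,:,::-1],(784,588)))
k=im[90:240,130:330,::-1];cv2.imwrite("pics/w2k.png",cv2.resize(k,(800,600),interpolation=cv2.INTER_CUBIC));o=r.get_obs();print(o["time_s"],o["position"])
E
```

```text
1.8 [ 0.59224612 -0.07061996  0.26029994]
```

View pics/w2k.png

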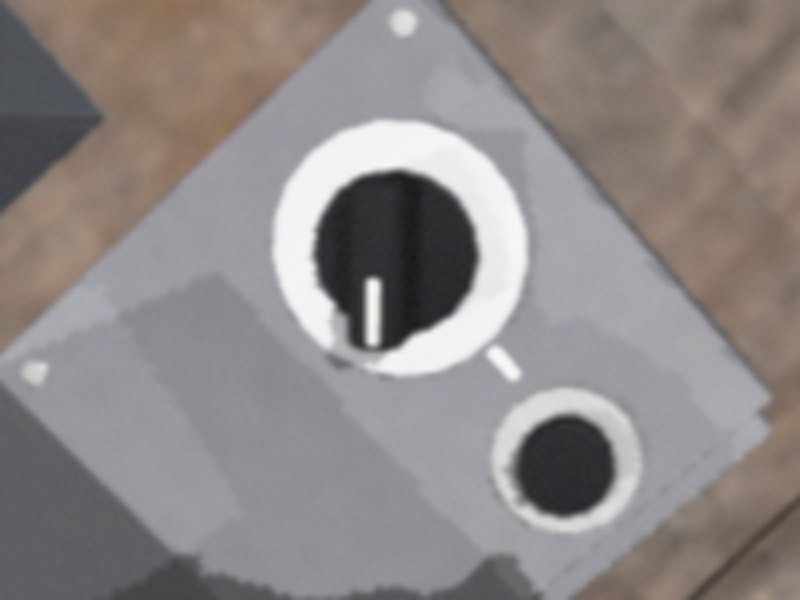

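```bash
python3 - <<'E'
from h import *
c=np.load("w2c.npy",allow_pickle=True).item()
q=lambda u,v,z:ray("wrist",130+u/4,90+v/4,z,c)
A={n:q(*a) for n,a in dict(ring=(400,247,.057),disc=(397,262,.07),m1=(373,280,.1),m2=(373,345,.1),btn=(566,465,.07),s1=(403,22,.057),s2=(35,372,.057),z1=(490,347,.057),z2=(520,380,.057),fr=(770,398,.056)).items()}
for k,v in A.items():print(k,v.round(4))
ang=lambda a,b:np.degrees(np.arctan2(*(b-a)[[1,0]]))
print("bar",ang(A["m2"],A["m1"]),"screws",ang(A["s1"],A["s2"])-90,"zero",ang(A["z2"],A["z1"]), "ring-z2",ang(A["z2"],A["ring"]))
plan([*A["ring"][:2],.15],ang(A["m2"],A["m1"]))
E
```

```text
ring [ 0.6568 -0.0552  0.057 ]
disc [ 0.6541 -0.0541  0.07  ]
m1 [ 0.6539 -0.0525  0.1   ]
m2 [ 0.6433 -0.0409  0.1   ]
btn [ 0.5843 -0.0463  0.07  ]
s1 [ 0.6953 -0.0982  0.057 ]
s2 [0.7051 0.0419 0.057 ]
z1 [ 0.6207 -0.0527  0.057 ]
z2 [ 0.6084 -0.0519  0.057 ]
fr [ 0.5553 -0.0976  0.056 ]
bar -47.68160190105374 screws -4.0120577126200345 zero -3.6819805686955807 ring-z2 -3.900636711312739
dp [ 34.8 -56.5 110.3] turn [ 0.  -0.   2.8] yaw0 -44.9 q [-0.25  0.46  1.27 -0.    1.42  2.11]
```

Request:
send_rows --turn '[[0, 0, 1.5], [0, 0, 3], [0, 0, 3], [0, 0, 3], [0, 0, 3], [0, 0, 3], [0, 0, 3], [0, 0, 3], [0, 0, 3], [0, 0, 3], [0, 0, 3]]' --dp '[[17, -28, 0], [34.5, -56, 30], [34.5, -56, 60], [34.5, -56, 90], [34.5, -56, 120], [34.5, -56, 150], [34.5, -56, 170], [34.5, -56, 182], [34.5, -56, 182], [34.5, -56, 182], [34.5, -56, 182]]' --jaw '[1, 1, 1, 1, 1, 1, 1, 1, 0, -1, -1]' --squeeze 30

```text
time_s: 2.9
position: [0.6574, -0.0546, 0.08]
orientation: [[0.671, -0.742, 0.003], [-0.742, -0.671, -0.001], [0.002, -0.002, -1.0]]
contact_force: [0.3, 0.1, -1.4]
grip_width: 0.516
grasp_force: 0.0
```

Request:
send_rows --turn '[[0, 0, 0], [0, 0, 0], [0, 0, 0], [0, 0, 0], [0, 0, 0], [0, 0, 0]]' --dp '[[0, 0, 0], [0, 0, 0], [0, 0, 0], [0, 0, 0], [0, 0, 0], [0, 0, 0]]' --jaw '[-1, -1, -1, -1, -1, -1]'

```text
time_s: 3.5
position: [0.6563, -0.055, 0.0795]
orientation: [[0.671, -0.741, 0.0], [-0.741, -0.671, -0.001], [0.001, 0.001, -1.0]]
contact_force: [-4.1, -2.3, 5.4]
grip_width: 0.157
grasp_force: 33.4
```

Request:
send_rows --turn '[[0, 0, -6], [0, 0, -12], [0, 0, -18], [0, 0, -24], [0, 0, -30], [0, 0, -36], [0, 0, -41], [0, 0, -44.5], [0, 0, -44.5], [0, 0, -44.5], [0, 0, -44.5]]' --dp '[[0, 0, 0], [0, 0, 0], [0, 0, 0], [0, 0, 0], [0, 0, 0], [0, 0, 0], [0, 0, 0], [0, 0, 0], [0, 0, 0], [0, 0, 0], [0, 0, 0]]' --jaw '[-1, -1, -1, -1, -1, -1, -1, -1, -1, -1, -1]'

```text
time_s: 4.6
position: [0.6561, -0.0551, 0.0795]
orientation: [[0.998, -0.06, -0.0], [-0.06, -0.998, -0.001], [-0.0, 0.001, -1.0]]
contact_force: [-4.1, -2.9, 5.3]
grip_width: 0.156
grasp_force: 33.8
```

Request:
send_rows --turn '[[0, 0, 0], [0, 0, 0], [0, 0, 0], [0, 0, 0], [0, 0, 0], [0, 0, 0], [0, 0, 0], [0, 0, 0], [0, 0, 0]]' --dp '[[0, 0, 0], [0, 0, 0], [0, 0, 0], [0, 0, -40], [0, 0, -80], [0, 0, -120], [-20, 0, -150], [-60, 0, -150], [-60, 0, -150]]' --jaw '[0, 0.5, 0.5, 0.5, 0.5, 0, -1, -1, -1]'

```text
time_s: 5.5
position: [0.5918, -0.0496, 0.2281]
orientation: [[0.998, -0.058, -0.005], [-0.058, -0.998, 0.001], [-0.005, -0.001, -1.0]]
contact_force: [-0.4, 0.0, 0.1]
grip_width: 0.071
grasp_force: 0.0
```

```bash
python3 - <<'E'
from h import *
c=r.calibration("wrist");im=r.snapshot("wrist")
np.save("w3c.npy",c,allow_pickle=True)
cv2.imwrite("pics/w3.png",cv2.resize(im[:,:,::-1],(784,588)));o=r.get_obs();print(o["time_s"],o["position"])
plan([.5843,-.0463,.09],-4)
E
```

```text
5.55 [ 0.59453293 -0.05010881  0.22850049]
dp [-10.2  -3.2 138.5] turn [-0.   0.1  0.7] yaw0 -3.3 q [-0.21  0.48  1.32  0.    1.35  1.42]
```

View pics/w3.png

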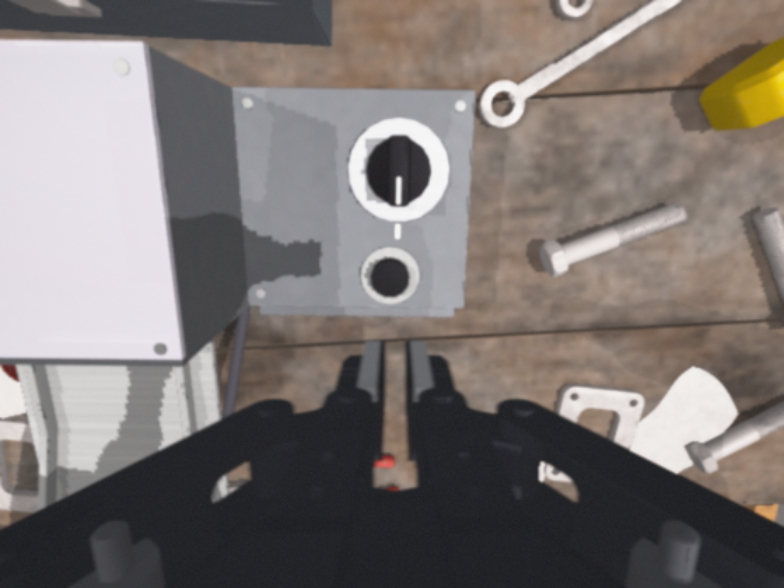

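The knob mark is now in line with the deck mark, so it is at zero. The button is at (389,277), the bolt head at (556,257) and its tip at (681,214).

```bash
python3 - <<'E'
from h import *
c=np.load("w3c.npy",allow_pickle=True).item()
q=lambda u,v,z:ray("wrist",u/1.4,v/1.4,z,c)
for n,a in dict(btn=(389,277,.07),head=(556,257,.014),tip=(681,214,.01),lidFR=(183,358,.161),lidRR=(146,42,.161),s1=(461,105,.057),s2=(247,102,.057),s3=(261,294,.057),fr=(465,306,.056)).items(): print(n,q(*a).round(4))
b=q(389,277,.07); plan([b[0],b[1],.06],-4)
E
```

```text
btn [ 0.5858 -0.045   0.07  ]
head [ 0.5812 -0.1809  0.014 ]
tip [ 0.6098 -0.2815  0.01  ]
lidFR [0.5711 0.0607 0.161 ]
lidRR [0.7166 0.0496 0.161 ]
s1 [ 0.6963 -0.0992  0.057 ]
s2 [0.7064 0.0415 0.057 ]
s3 [0.5753 0.0504 0.057 ]
fr [ 0.557  -0.0997  0.056 ]
dp [ -8.8  -4.6 168.5] turn [-0.   0.1  0.7] yaw0 -3.3 q [-0.21  0.48  1.32  0.    1.35  1.42]
```

Request:
send_rows --turn '[[0, 0, 0.5], [0, 0, 0.5], [0, 0, 0.5], [0, 0, 0.5], [0, 0, 0.5], [0, 0, 0.5], [0, 0, 0.5], [0, 0, 0.5], [0, 0, 0.5], [0, 0, 0.5]]' --dp '[[-9, -4, 40], [-9, -4, 80], [-9, -4, 120], [-9, -4, 145], [-9, -4, 157], [-9, -4, 163], [-9, -4, 168], [-9, -4, 169], [-9, -4, 169], [-9, -4, 169]]' --jaw '[-1, -1, -1, -1, -1, -1, -1, -1, -1, -1]'

```text
time_s: 6.55
position: [0.5886, -0.0463, 0.0605]
orientation: [[0.998, -0.067, 0.002], [-0.067, -0.998, -0.0], [0.002, 0.0, -1.0]]
contact_force: [-1.1, 0.7, 2.9]
grip_width: 0.001
grasp_force: 2.0
```

Request:
send_rows --turn '[[0, 0, 0], [0, 0, -8], [0, 0, -16], [0, 0, -24], [0, 0, -32], [0, 0, -40], [0, 0, -48], [0, 0, -56], [0, 0, -64], [0, 0, -72], [0, 0, -80], [0, 0, -88]]' --dp '[[0, 0, -35], [0, 0, -75], [0, 0, -115], [0, 20, -150], [0, 40, -150], [0, 60, -150], [0, 80, -150], [0, 100, -150], [0, 120, -150], [0, 140, -150], [0, 150, -150], [0, 150, -150]]' --jaw '[-1, -1, -1, -1, -1, -1, 0, 0, 0.3, 0.3, 0.3, 0.3]'

```text
time_s: 7.75
position: [0.5778, -0.1978, 0.2095]
orientation: [[0.098, 0.995, 0.001], [0.995, -0.098, -0.001], [-0.001, 0.001, -1.0]]
contact_force: [-0.2, -0.5, 0.0]
grip_width: 0.648
grasp_force: 0.0
```

Request:
send_rows --turn '[[0, 0, -8], [0, 0, -16], [0, 0, -22], [0, 0, -22], [0, 0, -22], [0, 0, -22]]' --dp '[[0, 0, 0], [0, 0, 0], [0, 0, 0], [0, 0, 0], [0, 0, 0], [0, 0, 0]]' --jaw '[0.3, 0.3, 0.3, 0.3, 0.3, 0.3]'

```text
time_s: 8.35
position: [0.5779, -0.1959, 0.2094]
orientation: [[-0.276, 0.961, 0.0], [0.961, 0.276, -0.0], [-0.0, 0.0, -1.0]]
contact_force: [0.8, -0.4, -0.3]
grip_width: 0.647
grasp_force: 0.0
```

```bash
python3 - <<'E'
from h import *
im=r.snapshot("top");cv2.imwrite("pics/top2.png",cv2.resize(im[:,:,::-1],(784,588),interpolation=cv2.INTER_CUBIC))
o=r.get_obs();print(o["time_s"],o["position"],o["grip_width"]); plan([.5955,-.231,.01],106)
E
```

```text
8.4 [ 0.57786279 -0.19588919  0.20936981] 0.6504156161746958
dp [-38.6   7.2 199.4] turn [0.  0.  0.1] yaw0 106.1 q [-0.45  0.52  1.31 -0.    1.32 -0.73]
```

View pics/top2.png

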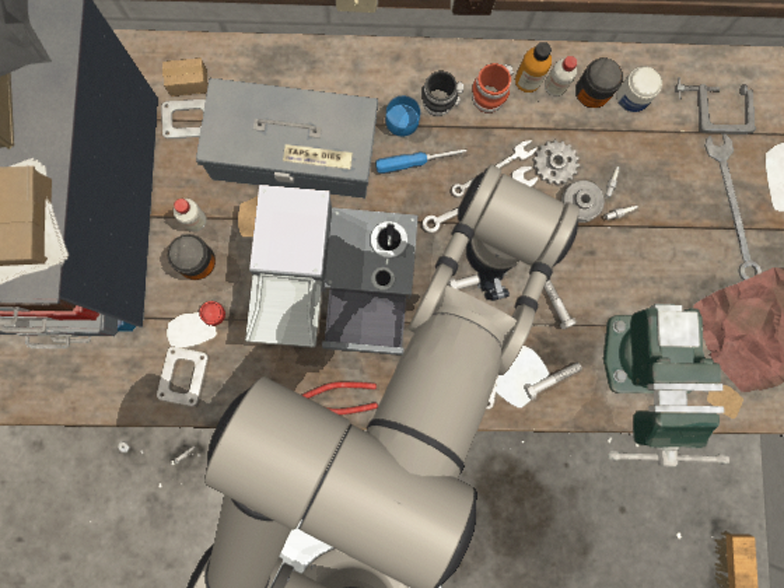

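The drawer is open, with its front plate around (325-405,350). The bolt head is still at (460,285) and the left flange at (182,376). I'll grasp the bolt now.

Request:
send_rows --turn '[[0, 0, 0], [0, 0, 0], [0, 0, 0], [0, 0, 0], [0, 0, 0], [0, 0, 0], [0, 0, 0], [0, 0, 0], [0, 0, 0], [0, 0, 0]]' --dp '[[-19, 4, 30], [-36, 7, 70], [-36, 7, 110], [-36, 7, 150], [-36, 7, 180], [-36, 7, 197], [-36, 7, 202], [-36, 7, 202], [-36, 7, 202], [-36, 7, 202]]' --jaw '[0.3, 0.3, 0.3, 0.3, 0.3, 0.3, 0.3, 0.3, -1, -1]' --squeeze 60

```text
time_s: 9.4
position: [0.5954, -0.2289, 0.0089]
orientation: [[-0.278, 0.961, 0.002], [0.961, 0.278, -0.001], [-0.002, 0.002, -1.0]]
contact_force: [-0.9, -0.4, 0.1]
grip_width: 0.313
grasp_force: 0.0
```

Request:
send_rows --turn '[[0, 0, 0], [0, 0, 0], [0, 0, 0], [0, 0, 0], [0, 0, 0], [0, 0, 0], [0, 0, 0], [0, 0, 0], [0, 0, 0], [0, 0, 0]]' --dp '[[0, 0, 0], [0, 0, 0], [0, 0, 0], [0, 0, 0], [0, 0, -10], [0, 0, -30], [0, 0, -60], [0, 0, -95], [0, 0, -110], [0, 0, -110]]' --jaw '[-1, -1, -1, -1, -1, -1, -1, -1, -1, -1]'

```text
time_s: 10.4
position: [0.5959, -0.2292, 0.1208]
orientation: [[-0.278, 0.961, 0.005], [0.961, 0.278, -0.003], [-0.004, 0.004, -1.0]]
contact_force: [0.2, -0.3, -3.4]
grip_width: 0.252
grasp_force: 59.0
```

```bash
python3 - <<'E'
from h import *
S=[.566,.041,-.07]
print(st(-.054,-.06,0,S))
for n,u,v,z in [("dplateL",325,349,.051),("dplateR",403,352,.051)]: print(n,ray("top",u/1.4,v/1.4,z).round(4))
p=st(-.054,-.06,0.13,S); plan(p,86)
c=r.calibration("wrist");im=r.snapshot("wrist");np.save("w4c.npy",c,allow_pickle=True)
cv2.imwrite("pics/w4.png",cv2.resize(im[:,:,::-1],(784,588)))
E
```

```text
[ 0.50793568 -0.01507615  0.        ]
dplateL [0.4511 0.0586 0.051 ]
dplateR [ 0.4478 -0.0821  0.051 ]
dp [230.1 -24.9 -10.2] turn [ 0.3  0.2 20.2] yaw0 106.1 q [-0.49  0.64  1.34 -0.    1.15 -0.77]
```

View pics/w4.png

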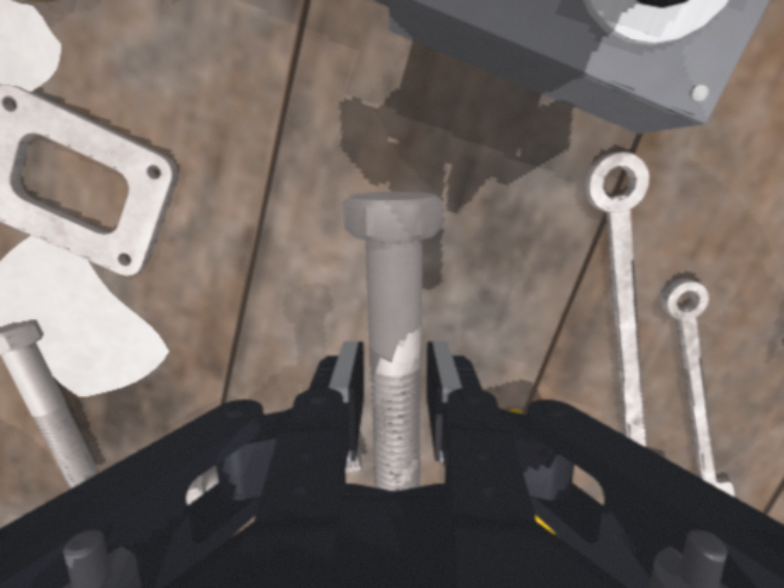

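```bash
python3 - <<'E'
from h import *
c=np.load("w4c.npy",allow_pickle=True).item();o=r.get_obs();R0=np.array(o["orientation"])
for v,z in ((197,.139),(205,.139)): print((R0.T@(ray("wrist",393/1.4,v/1.4,z,c)-o["position"])*1000).round(1))
plan([.506,-.015,.13],86)
E
```

```text
[ 58.    0.5 -20.5]
[ 55.8   0.5 -20.5]
dp [229.9 -26.  -11.8] turn [ 0.1  0.1 20.2] yaw0 106.2 q [-0.49  0.64  1.34 -0.    1.15 -0.77]
```

Request:
send_rows --turn '[[0, 0, 4], [0, 0, 8], [0, 0, 12], [0, 0, 16], [0, 0, 20], [0, 0, 20], [0, 0, 20], [0, 0, 20], [0, 0, 20], [0, 0, 20], [0, 0, 20], [0, 0, 20]]' --dp '[[30, -3, -10], [70, -8, -12], [110, -12, -12], [150, -17, -12], [190, -21, -12], [220, -25, -12], [230, -26, 10], [230, -26, 40], [230, -26, 70], [230, -26, 85], [230, -26, 94], [230, -26, 97]]' --jaw '[-1, -1, -1, -1, -1, -1, -1, -1, -1, -1, -1, -1]'

```text
time_s: 11.65
position: [0.5043, -0.0146, 0.0191]
orientation: [[0.067, 0.998, -0.004], [0.998, -0.067, 0.001], [0.0, -0.004, -1.0]]
contact_force: [-4.4, 1.4, 12.4]
grip_width: 0.252
grasp_force: 60.7
```

Request:
send_rows --turn '[[0, 0, 0], [0, 0, 0], [0, 0, 0], [0, 0, 0], [0, 0, 0], [0, 0, 0], [0, 0, 0], [0, 0, 0], [0, 0, 0], [0, 0, 0], [0, 0, 0]]' --dp '[[0, 0, 0], [0, 0, 0], [0, 0, 0], [0, 0, 0], [0, 0, -20], [0, 0, -60], [0, 0, -100], [0, 0, -140], [0, 0, -180], [0, 0, -180], [0, 0, -180]]' --jaw '[-1, -1, -0.2, -0.2, -0.2, -0.2, -0.2, -0.2, -1, -1, -1]'

```text
time_s: 12.75
position: [0.5059, -0.0148, 0.2013]
orientation: [[0.067, 0.998, 0.003], [0.998, -0.067, -0.001], [-0.0, 0.003, -1.0]]
contact_force: [0.4, -0.4, -0.5]
grip_width: -0.001
grasp_force: 0.0
```

```bash
python3 - <<'E'
from h import *
c=r.calibration("wrist");im=r.snapshot("wrist");np.save("w5c.npy",c,allow_pickle=True)
cv2.imwrite("pics/w5.png",cv2.resize(im[:,:,::-1],(784,588)))
S=[.564,.041,-.07]
plan(st(-.135,-.06,.035,S),-4)
print(st(-.135,-.06,.035,S))
E
```

```text
dp [-1.00e-01 -8.01e+01  1.65e+02] turn [-0.   0.  90.2] yaw0 86.2 q [-0.18  0.33  1.63 -0.    1.18 -0.11]
[ 0.42513404 -0.00941078  0.035     ]
```

View pics/w5.png

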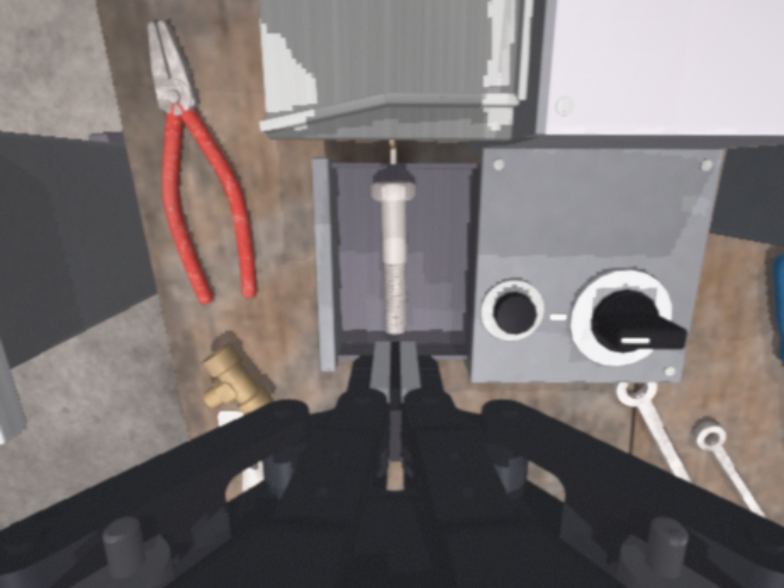

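The bolt lies in the drawer, head at (393,185) and tip at (395,330), and the drawer is open. I'll push it shut with the shut fingers.

Request:
send_rows --turn '[[0, 0, 0], [0, 0, 0], [0, 0, 0], [0, 0, 0], [0, 0, 0], [0, 0, 0], [0, 0, 0], [0, 0, 0], [0, 0, 0], [0, 0, 0]]' --dp '[[0, -30, 0], [0, -65, 0], [0, -86, 10], [0, -86, 40], [0, -86, 80], [0, -86, 120], [0, -86, 155], [0, -86, 168], [0, -86, 168], [0, -76, 168]]' --jaw '[-1, -1, -1, -1, -1, -1, -1, -1, -1, -1]'

```text
time_s: 13.8
position: [0.4283, -0.0094, 0.0317]
orientation: [[0.067, 0.998, -0.004], [0.998, -0.067, 0.001], [0.0, -0.004, -1.0]]
contact_force: [0.1, -0.3, 0.6]
grip_width: -0.003
grasp_force: 0.0
```

Request:
send_rows --turn '[[0, 0, 0], [0, 0, 0], [0, 0, 0], [0, 0, 0], [0, 0, 0], [0, 0, 0], [0, 0, 0], [0, 0, 0], [0, 0, 0], [0, 0, 0]]' --dp '[[0, 10, 0], [0, 20, 0], [0, 32, 0], [0, 44, 0], [0, 56, 0], [0, 68, 0], [0, 80, 0], [0, 90, 0], [0, 95, 0], [0, 95, 0]]' --jaw '[-1, -1, -1, -1, -1, -1, -1, -1, -1, -1]'

```text
time_s: 14.8
position: [0.5241, -0.0163, 0.0328]
orientation: [[0.067, 0.998, -0.003], [0.998, -0.067, -0.0], [-0.001, -0.003, -1.0]]
contact_force: [-6.0, -2.0, 2.5]
grip_width: -0.004
grasp_force: 3.1
```

Request:
send_rows --turn '[[0, 0, 0], [0, 0, 0], [0, 0, 0], [0, 0, 0], [0, 0, 0], [0, 0, 0]]' --dp '[[0, 5, 0], [0, 9, 0], [0, 12, 0], [0, 14, 0], [0, 16, 0], [0, 16, 0]]' --jaw '[-1, -1, -1, -1, -1, -1]'

```text
time_s: 15.4
position: [0.5407, -0.0172, 0.0329]
orientation: [[0.067, 0.998, -0.0], [0.998, -0.067, -0.0], [-0.0, -0.0, -1.0]]
contact_force: [-5.4, -0.7, 3.8]
grip_width: 0.0
grasp_force: 2.5
```

Request:
send_rows --turn '[[0, 0, 0], [0, 0, 0], [0, 0, 0], [0, 0, 0], [0, 0, 0]]' --dp '[[0, 2, 0], [0, 4, 0], [0, 6, 0], [0, 6, 0], [0, 6, 0]]' --jaw '[-1, -1, -1, -1, -1]'

```text
time_s: 15.9
position: [0.5453, -0.0175, 0.0328]
orientation: [[0.067, 0.998, -0.003], [0.998, -0.067, -0.0], [-0.0, -0.003, -1.0]]
contact_force: [-8.8, -0.8, 5.6]
grip_width: 0.005
grasp_force: 4.5
```

Request:
send_rows --turn '[[0, 0, 0], [0, 0, 0], [0, 0, 0], [0, 0, 0], [0, 0, 0]]' --dp '[[0, 2, 0], [0, 3, 0], [0, 4, 0], [0, 4, 0], [0, 4, 0]]' --jaw '[-1, -1, -1, -1, -1]'

```text
time_s: 16.4
position: [0.5455, -0.0175, 0.0327]
orientation: [[0.066, 0.998, -0.011], [0.998, -0.066, 0.001], [-0.0, -0.011, -1.0]]
contact_force: [-21.9, -1.3, 16.9]
grip_width: -0.001
grasp_force: 10.9
```

Request:
send_rows --turn '[[0, 0, 0], [0, 0, 0], [0, 0, 0], [0, 0, 0], [0, 0, 0], [0, 0, 0], [0, 0, 0], [0, 0, 0], [0, 0, 0], [0, 0, 0], [0, 0, 0], [0, 0, 0]]' --dp '[[0, -20, 0], [0, -50, -20], [0, -80, -60], [0, -110, -100], [0, -140, -140], [-40, -145, -180], [-80, -150, -200], [-120, -155, -200], [-160, -160, -200], [-200, -165, -200], [-240, -165, -200], [-280, -165, -200]]' --jaw '[-1, -1, -1, -1, -1, 0, 0, 0.2, 0.2, 0.2, 0.2, 0.2]'

```text
time_s: 17.6
position: [0.3674, -0.2885, 0.2334]
orientation: [[0.067, 0.998, 0.003], [0.998, -0.067, -0.003], [-0.002, 0.003, -1.0]]
contact_force: [0.3, 1.3, -0.2]
grip_width: 0.6
grasp_force: 0.0
```

Request:
send_rows --turn '[[0, 0, 0], [0, 0, 0], [0, 0, 0]]' --dp '[[0, 0, 0], [0, 0, 0], [0, 0, 0]]' --jaw '[0.2, 0.2, 0.2]'

```text
time_s: 17.9
position: [0.3674, -0.2853, 0.2326]
orientation: [[0.067, 0.998, 0.001], [0.998, -0.067, -0.0], [-0.0, 0.001, -1.0]]
contact_force: [0.5, 0.1, 0.3]
grip_width: 0.596
grasp_force: 0.0
```

```bash
python3 - <<'E'
from h import *
c=r.calibration("wrist");im=r.snapshot("wrist");np.save("w6c.npy",c,allow_pickle=True)
t=r.snapshot("top")
a=cv2.resize(im[:,:,::-1],(448,336));b=cv2.resize(t[110:300,100:360,::-1],(350,256))
m=np.zeros((600,800,3),np.uint8);m[:336,:448]=a;m[336:592,:350]=b
m[0:336,448:]=cv2.resize(im[60:260,150:360,::-1],(352,336))
cv2.imwrite("pics/m6.png",m);o=r.get_obs();print(o["time_s"],o["position"])
E
```

```text
18.0 [ 0.36745342 -0.28504188  0.23263452]
```

View pics/m6.png

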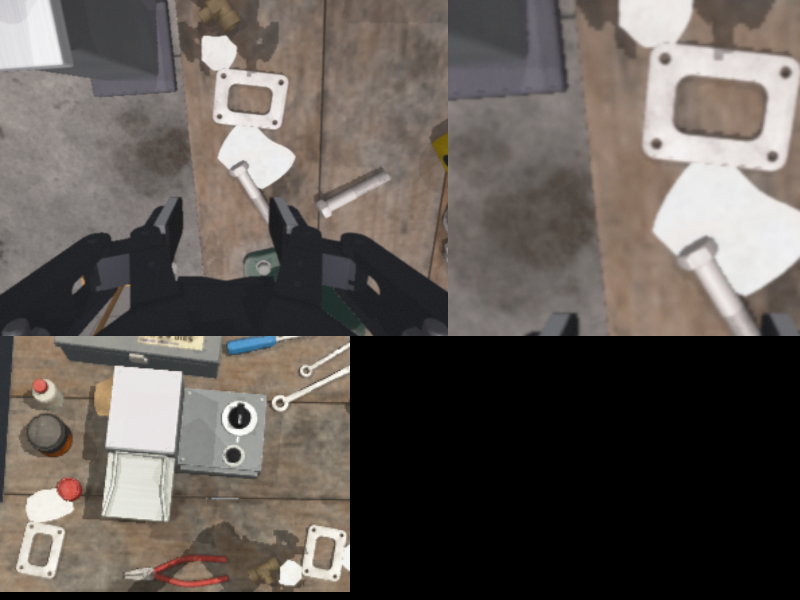

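The drawer is shut, and only two loose flanges are present. The right flange's bolt holes in the zoom panel are at (664,59), (783,72), (773,157) and (656,144).

```bash
cat >> h.py <<'E'
def flange(holes,c):
    P=[ray("wrist",u,v,.008,c) for u,v in holes]; ctr=np.mean(P,0)
    d=(P[1]-P[0])+(P[2]-P[3]); a=np.degrees(np.arctan2(d[1],d[0]))
    e=np.array([np.cos(np.radians(a)),np.sin(np.radians(a)),0])
    print("ctr",ctr.round(4),"yaw",a.round(1),"sides",np.linalg.norm(P[1]-P[0]).round(4),np.linalg.norm(P[2]-P[1]).round(4))
    return ctr,a,e
E
python3 - <<'E'
from h import *
c=np.load("w6c.npy",allow_pickle=True).item()
H=[(150+(u-448)/1.676,60+v/1.68) for u,v in [(664,59),(783,72),(773,157),(656,144)]]
ctr,a,e=flange(H,c)
p=ctr-.038*e;print(p); plan([p[0],p[1],.003],a+90)
E
```

```text
ctr [ 0.4054 -0.2245  0.008 ] yaw -9.9 sides 0.0789 0.0555
[ 0.3679245  -0.21797437  0.008     ]
dp [ 67.   -4.1 229.6] turn [0.  0.  6.1] yaw0 86.2 q [-0.82  0.23  1.68  0.    1.23 -0.76]
```

Request:
send_rows --turn '[[0, 0, 3], [0, 0, 6], [0, 0, 6], [0, 0, 6], [0, 0, 6], [0, 0, 6], [0, 0, 6], [0, 0, 6], [0, 0, 6], [0, 0, 6], [0, 0, 6], [0, 0, 6]]' --dp '[[34, -2, 10], [67, -4, 50], [67, -4, 95], [67, -4, 140], [67, -4, 180], [67, -4, 210], [67, -4, 222], [67, -4, 228], [67, -4, 229], [67, -4, 229], [67, -4, 229], [67, -4, 229]]' --jaw '[0, 0, 0, 0, 0, 0, 0, 0, 0, -1, -1, -1]' --squeeze 80

```text
time_s: 19.2
position: [0.3678, -0.2192, 0.0046]
orientation: [[0.171, 0.985, 0.001], [0.985, -0.171, -0.001], [-0.001, 0.001, -1.0]]
contact_force: [-0.8, 1.8, 6.6]
grip_width: 0.19
grasp_force: 75.8
```

Request:
send_rows --turn '[[0, 0, 0], [0, 0, 0], [0, 0, 0], [0, 0, 0], [0, 0, 0], [0, 0, 0], [0, 0, 0], [0, 0, 0], [0, 0, 0], [0, 0, 0]]' --dp '[[0, 0, 0], [0, 0, 0], [0, 0, 0], [0, 0, -10], [0, 0, -30], [0, 0, -60], [0, 0, -100], [0, 0, -150], [0, 0, -170], [0, 0, -170]]' --jaw '[-1, -1, -1, -1, -1, -1, -1, -1, -1, -1]'

```text
time_s: 20.2
position: [0.369, -0.2202, 0.1773]
orientation: [[0.171, 0.985, 0.006], [0.985, -0.171, -0.006], [-0.005, 0.007, -1.0]]
contact_force: [0.5, 0.0, -2.2]
grip_width: 0.191
grasp_force: 76.0
```

```bash
python3 - <<'E'
from h import *
c=r.calibration("wrist");im=r.snapshot("wrist");np.save("w7c.npy",c,allow_pickle=True)
cv2.imwrite("pics/w7.png",im[:,:,::-1])
S=[.565,.041,-.07]
plan(st(-.2,.08,.185,S),86)
E
```

```text
dp [349.4 -57.5 -11. ] turn [ 0.2  0.1 -5.8] yaw0 80.2 q [-0.72  0.23  1.86 -0.    1.05 -0.54]
```

View pics/w7.png

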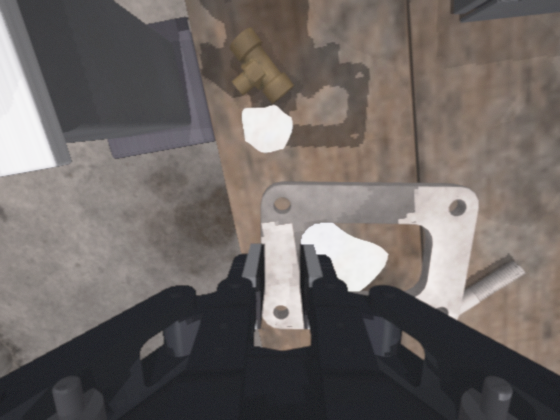

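The flange is held squarely by its rear bar. Next I work out where it sits in the grip and check the tray position from earlier views.

```bash
python3 - <<'E'
from h import *
c=np.load("w7c.npy",allow_pickle=True).item();o=r.get_obs();R0=np.array(o["orientation"])
for u,v in [(281,205),(457,207),(281,312),(265,183),(478,187),(265,328)]: print("fl",(R0.T@(ray("wrist",u,v,.181,c)-o["position"])*1000).round(1))
c=np.load("w5c.npy",allow_pickle=True).item();S=[.565,.041,-.07]
def loc(p): d=p-np.array([S[0],S[1],0]);C,s=np.cos(S[2]),np.sin(S[2]);return np.round([C*d[0]+s*d[1],-s*d[0]+C*d[1]],4)
for n,u,v,z in [("trayOR",264,130,.125),("lidFR",537,133,.161),("fr",472,382,.056),("btn",515,313,.07)]:print(n,loc(ray("wrist",u/1.4,v/1.4,z,c)))
for n,u,v,z in [("trayL",247,342,.125),("trayR",316,346,.125)]:print(n,loc(ray("top",u/1.4,v/1.4,z)))
E
```

```text
fl [28.7  0.9 -6. ]
fl [27.6 81.5 -5.7]
fl [-26.9   0.8  -5.8]
fl [38.9 -6.3 -6. ]
fl [36.9 89.7 -5.7]
fl [-36.1  -7.4  -5.9]
trayOR [-0.116   0.0244]
lidFR [0.0009 0.0205]
fr [ 0.0009 -0.1393]
btn [ 0.0239 -0.083 ]
trayL [-0.1195  0.138 ]
trayR [-0.1163  0.0208]
```

Request:
send_rows --turn '[[0, 0, 0], [0, 0, 0], [0, 0, -1], [0, 0, -2], [0, 0, -3], [0, 0, -4], [0, 0, -5], [0, 0, -6], [0, 0, -6], [0, 0, -6], [0, 0, -6], [0, 0, -6]]' --dp '[[20, 0, -5], [50, 0, -11], [85, 0, -11], [120, 0, -11], [155, -2, -11], [190, -6, -11], [225, -10, -11], [260, -15, -11], [295, -20, -11], [325, -25, -11], [345, -28, -11], [352, -28, -11]]' --jaw '[-1, -1, -1, -1, -1, -1, -1, -1, -1, -1, -1, -1]'

```text
time_s: 21.45
position: [0.3989, 0.1341, 0.1829]
orientation: [[0.065, 0.998, -0.003], [0.998, -0.065, -0.0], [-0.0, -0.003, -1.0]]
contact_force: [0.1, -0.5, -1.6]
grip_width: 0.192
grasp_force: 76.0
```

Request:
send_rows --turn '[[0, 0, 0], [0, 0, 0], [0, 0, 0]]' --dp '[[0, 0, 0], [0, 0, 0], [0, 0, 0]]' --jaw '[-1, -1, -1]'

```text
time_s: 21.75
position: [0.4001, 0.1317, 0.184]
orientation: [[0.068, 0.998, -0.001], [0.998, -0.068, -0.0], [-0.0, -0.001, -1.0]]
contact_force: [0.5, -0.2, -1.1]
grip_width: 0.196
grasp_force: 76.0
```

```bash
python3 - <<'E'
from h import *
S=[.565,.041,-.07]
plan(st(-.10,.08,.131,S),86)
E
```

```text
dp [ 1.  70.9 52.9] turn [-0.   0.   0.1] yaw0 86.1 q [ 0.14  0.2   1.86 -0.    1.08  0.2 ]
```

Request:
send_rows --turn '[[0, 0, 0], [0, 0, 0], [0, 0, 0], [0, 0, 0], [0, 0, 0], [0, 0, 0], [0, 0, 0], [0, 0, 0]]' --dp '[[1, 20, 5], [1, 45, 15], [1, 65, 30], [1, 70, 42], [1, 70, 48], [1, 70, 51], [1, 70, 52.5], [1, 70, 52.5]]' --jaw '[-1, -1, -1, -1, -1, -1, -1, -1]'

```text
time_s: 22.55
position: [0.4697, 0.129, 0.1322]
orientation: [[0.067, 0.998, 0.0], [0.998, -0.067, -0.0], [-0.0, 0.0, -1.0]]
contact_force: [0.6, 0.1, -2.1]
grip_width: 0.194
grasp_force: 76.1
```

Request:
send_rows --turn '[[0, 0, 0], [0, 0, 0], [0, 0, 0], [0, 0, 0], [0, 0, 0], [0, 0, 0], [0, 0, 0], [0, 0, 0], [0, 0, 0], [0, 0, 0], [0, 0, 0]]' --dp '[[0, 0, 0], [0, 0, 0], [0, 0, 0], [0, 0, -5], [0, 0, -20], [0, -10, -40], [0, -40, -40], [0, -40, -40], [0, -40, -40], [0, -40, -40], [0, -40, -40]]' --jaw '[-0.2, -0.2, -0.2, -0.2, -0.2, -0.2, -1, -1, -1, -1, -1]'

```text
time_s: 23.65
position: [0.4308, 0.1315, 0.1717]
orientation: [[0.067, 0.998, 0.0], [0.998, -0.067, -0.0], [-0.0, 0.0, -1.0]]
contact_force: [-0.7, 0.1, 0.7]
grip_width: -0.0
grasp_force: 0.0
```

```bash
python3 - <<'E'
from h import *
t=r.snapshot("top");im=r.snapshot("wrist")
m=np.zeros((600,800,3),np.uint8);m[:336,:448]=cv2.resize(im[:,:,::-1],(448,336));m[336:596,:400]=cv2.resize(t[160:290,100:300,::-1],(400,260))
s=r.snapshot("scene");m[0:360,448:800]=cv2.resize(s[120:260,170:307,::-1],(352,360))
cv2.imwrite("pics/m8.png",m)
S=[.565,.041,-.07]
plan(st(-.132,.08,.128,S),86);plan(st(-.0145,.08,.128,S),86)
E
```

```text
dp [-0.9  8.5 43.6] turn [-0.   0.   0.1] yaw0 86.1 q [ 0.13  0.27  1.81 -0.    1.06  0.19]
dp [ -1.2 126.   43.5] turn [-0.   0.   0.1] yaw0 86.1 q [ 0.13  0.27  1.81 -0.    1.06  0.19]
```

View pics/m8.png

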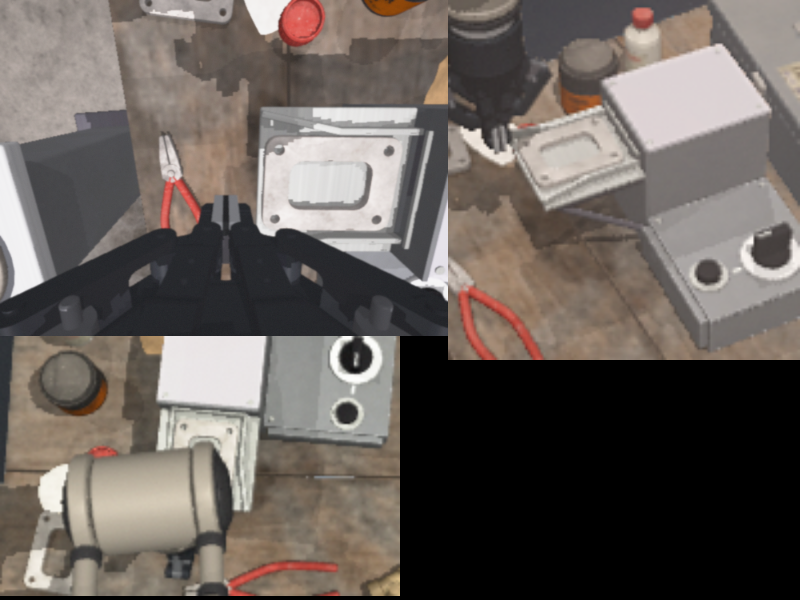

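The flange lies flat on the tray between the guides. I'll push it in from the tail.

Request:
send_rows --turn '[[0, 0, 0], [0, 0, 0], [0, 0, 0], [0, 0, 0], [0, 0, 0], [0, 0, 0], [0, 0, 0], [0, 0, 0], [0, 0, 0], [0, 0, 0], [0, 0, 0], [0, 0, 0]]' --dp '[[0, 0, 20], [0, 0, 40], [0, 0, 43], [0, 8, 43], [0, 18, 43], [0, 28, 43], [0, 38, 43], [0, 48, 43], [0, 58, 43], [0, 68, 43], [0, 78, 43], [0, 86, 43]]' --jaw '[-1, -1, -1, -1, -1, -1, -1, -1, -1, -1, -1, -1]'

```text
time_s: 25.0
position: [0.5169, 0.1257, 0.1287]
orientation: [[0.067, 0.998, 0.0], [0.998, -0.067, -0.0], [-0.0, 0.0, -1.0]]
contact_force: [-1.7, 0.3, 2.2]
grip_width: -0.003
grasp_force: 1.1
```

Request:
send_rows --turn '[[0, 0, 0], [0, 0, 0], [0, 0, 0], [0, 0, 0], [0, 0, 0], [0, 0, 0]]' --dp '[[0, 10, 0], [0, 20, 0], [0, 30, 0], [0, 36, 0], [0, 39, 0], [0, 39, 0]]' --jaw '[-1, -1, -1, -1, -1, -1]'

```text
time_s: 25.6
position: [0.5561, 0.1231, 0.1293]
orientation: [[0.067, 0.998, 0.003], [0.998, -0.067, -0.0], [0.0, 0.003, -1.0]]
contact_force: [1.2, -0.2, 2.9]
grip_width: 0.002
grasp_force: 1.9
```

Request:
send_rows --turn '[[0, 0, 0], [0, 0, 0], [0, 0, 0], [0, 0, 0]]' --dp '[[0, 2, 0], [0, 4, 0], [0, 4, 0], [0, 4, 0]]' --jaw '[-1, -1, -1, -1]'

```text
time_s: 26.0
position: [0.5568, 0.1231, 0.1293]
orientation: [[0.067, 0.998, -0.004], [0.998, -0.067, -0.0], [-0.001, -0.004, -1.0]]
contact_force: [-9.6, -0.6, 11.3]
grip_width: -0.0
grasp_force: 7.5
```

Request:
send_rows --turn '[[0, 0, 0], [0, 0, 0], [0, 0, 0], [0, 0, 0], [0, 0, 0], [0, 0, 0], [0, 0, 0], [0, 0, 0], [0, 0, 0], [0, 0, 0]]' --dp '[[0, -20, 0], [0, -45, -5], [0, -80, -40], [0, -115, -80], [20, -150, -105], [50, -185, -105], [80, -190, -105], [110, -190, -105], [120, -190, -105], [120, -190, -105]]' --jaw '[-1, -1, -1, -1, -1, 0, 0, 0, 0, 0]'

```text
time_s: 27.0
position: [0.3771, 0.2561, 0.2333]
orientation: [[0.065, 0.998, -0.001], [0.998, -0.065, -0.001], [-0.001, -0.0, -1.0]]
contact_force: [0.9, -0.2, 0.5]
grip_width: 0.502
grasp_force: 0.0
```

Request:
send_rows --turn '[[0, 0, 0], [0, 0, 0], [0, 0, 0]]' --dp '[[0, 0, 0], [0, 0, 0], [0, 0, 0]]' --jaw '[0, 0, 0]'

```text
time_s: 27.3
position: [0.3775, 0.2545, 0.2337]
orientation: [[0.069, 0.998, -0.0], [0.998, -0.069, -0.0], [-0.0, -0.0, -1.0]]
contact_force: [0.5, 0.1, 0.1]
grip_width: 0.499
grasp_force: 0.0
```

```bash
python3 - <<'E'
from h import *
c=r.calibration("wrist");im=r.snapshot("wrist");np.save("w9c.npy",c,allow_pickle=True)
m=np.zeros((600,800,3),np.uint8);m[:420,:560]=im[:,:,::-1]
t=r.snapshot("top");m[420:600,:300]=cv2.resize(t[160:280,100:300,::-1],(300,180))
s=r.snapshot("scene");m[420:600,300:560]=cv2.resize(s[120:240,170:343,::-1],(260,180))
cv2.imwrite("pics/m9.png",m);o=r.get_obs();print(o["time_s"],o["position"])
E
```

```text
27.45 [0.37753006 0.25489144 0.23379908]
```

View pics/m9.png

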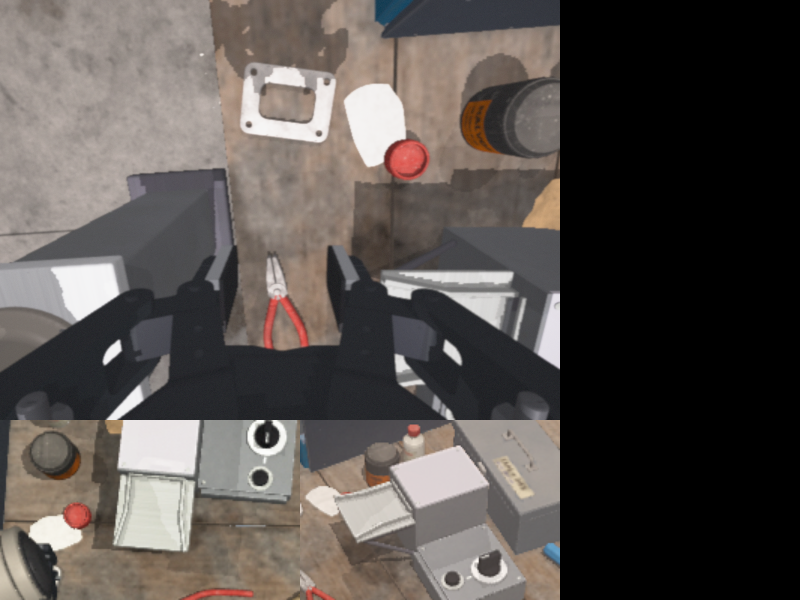

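The tray is empty, so the first flange went in. The second flange's holes are at (253,72), (327,82), (320,133) and (247,125).

```bash
python3 - <<'E'
from h import *
c=np.load("w9c.npy",allow_pickle=True).item()
ctr,a,e=flange([(253,72),(327,82),(320,133),(247,125)],c)
p=ctr-.038*e;print(p); plan([p[0],p[1],.004],a+90)
E
```

```text
ctr [0.389  0.3399 0.008 ] yaw -10.6 sides 0.0812 0.0545
[0.35160506 0.34688407 0.008     ]
dp [ 90.  -32.1 229.8] turn [0.  0.  6.7] yaw0 86.1 q [ 0.43  0.21  1.7  -0.    1.23  0.49]
```

Request:
send_rows --turn '[[0, 0, 3], [0, 0, 6.5], [0, 0, 6.5], [0, 0, 6.5], [0, 0, 6.5], [0, 0, 6.5], [0, 0, 6.5], [0, 0, 6.5], [0, 0, 6.5], [0, 0, 6.5], [0, 0, 6.5], [0, 0, 6.5]]' --dp '[[45, -16, 10], [90, -32, 45], [90, -32, 90], [90, -32, 135], [90, -32, 180], [90, -32, 210], [90, -32, 222], [90, -32, 228], [90, -32, 229], [90, -32, 229], [90, -32, 229], [90, -32, 229]]' --jaw '[0, 0, 0, 0, 0, 0, 0, 0, 0, -1, -1, -1]' --squeeze 80

```text
time_s: 28.65
position: [0.352, 0.348, 0.0066]
orientation: [[0.18, 0.984, 0.002], [0.984, -0.18, 0.002], [0.002, 0.002, -1.0]]
contact_force: [-1.5, -0.2, 7.8]
grip_width: 0.173
grasp_force: 73.9
```

Request:
send_rows --turn '[[0, 0, 0], [0, 0, 0], [0, 0, 0], [0, 0, 0], [0, 0, 0], [0, 0, 0], [0, 0, 0], [0, 0, 0], [0, 0, 0], [0, 0, 0], [0, 0, 0], [0, 0, 0]]' --dp '[[0, 0, 0], [0, 0, 0], [0, 0, 0], [0, 0, -10], [0, 0, -30], [0, 0, -60], [0, 0, -100], [0, 0, -145], [0, 0, -180], [0, 0, -180], [0, 0, -180], [0, 0, -180]]' --jaw '[-1, -1, -1, -1, -1, -1, -1, -1, -1, -1, -1, -1]'

```text
time_s: 29.85
position: [0.3507, 0.3468, 0.1839]
orientation: [[0.18, 0.984, -0.002], [0.984, -0.18, -0.001], [-0.002, -0.001, -1.0]]
contact_force: [-0.5, 0.6, -1.8]
grip_width: 0.172
grasp_force: 72.6
```

```bash
python3 - <<'E'
from h import *
S=[.565,.041,-.07]
plan(st(-.17,.08,.185,S),86)
E
```

```text
dp [-201.6   87.9   -0.9] turn [-0.1  0.1 -6.4] yaw0 79.6 q [ 0.62  0.33  1.68 -0.    1.13  0.8 ]
```

Request:
send_rows --turn '[[0, 0, -1], [0, 0, -2], [0, 0, -3], [0, 0, -4], [0, 0, -5], [0, 0, -6.3], [0, 0, -6.3], [0, 0, -6.3], [0, 0, -6.3], [0, 0, -6.3], [0, 0, -6.3]]' --dp '[[-25, 5, -3], [-55, 15, -3], [-85, 27, -3], [-115, 41, -3], [-145, 56, -3], [-175, 72, -3], [-202, 88, -3], [-202, 88, -3], [-202, 88, -3], [-202, 88, -3], [-202, 88, -3]]' --jaw '[-1, -1, -1, -1, -1, -1, -1, -1, -1, -1, -1]'

```text
time_s: 30.95
position: [0.4012, 0.1336, 0.1874]
orientation: [[0.069, 0.998, -0.001], [0.998, -0.069, -0.0], [-0.0, -0.001, -1.0]]
contact_force: [0.4, -0.4, -0.8]
grip_width: 0.168
grasp_force: 72.8
```

```bash
python3 - <<'E'
from h import *
c=r.calibration("wrist");im=r.snapshot("wrist");np.save("w10c.npy",c,allow_pickle=True)
cv2.imwrite("pics/w10.png",im[:,:,::-1])
S=[.565,.041,-.07]
plan(st(-.10,.08,.131,S),86)
E
```

```text
dp [-1.  69.8 56.4] turn [-0.  0.  0.] yaw0 86.0 q [0.14 0.2  1.85 0.   1.09 0.21]
```

View pics/w10.png

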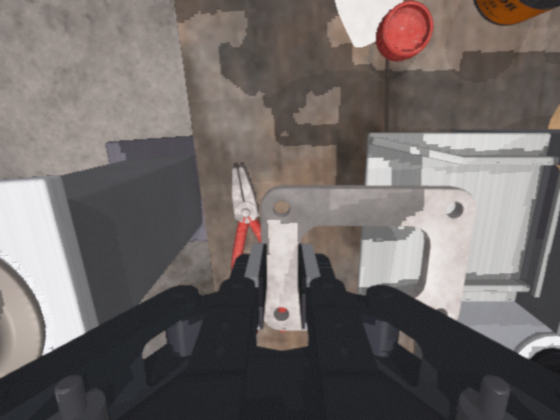

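Held the same way as the first, so I place, release and push as before.

Request:
send_rows --turn '[[0, 0, 0], [0, 0, 0], [0, 0, 0], [0, 0, 0], [0, 0, 0], [0, 0, 0], [0, 0, 0], [0, 0, 0]]' --dp '[[0, 20, 5], [0, 45, 15], [0, 65, 30], [0, 70, 42], [0, 70, 48], [0, 70, 52], [0, 70, 54], [0, 70, 54]]' --jaw '[-1, -1, -1, -1, -1, -1, -1, -1]'

```text
time_s: 31.8
position: [0.4711, 0.1281, 0.134]
orientation: [[0.07, 0.998, 0.0], [0.998, -0.07, -0.0], [-0.0, 0.0, -1.0]]
contact_force: [0.8, 0.3, -1.4]
grip_width: 0.173
grasp_force: 73.0
```

Request:
send_rows --turn '[[0, 0, 0], [0, 0, 0], [0, 0, 0], [0, 0, 0], [0, 0, 0], [0, 0, 0], [0, 0, 0], [0, 0, 0], [0, 0, 0], [0, 0, 0], [0, 0, 0]]' --dp '[[0, 0, 0], [0, 0, 0], [0, 0, 0], [0, 0, -5], [0, 0, -20], [0, -10, -40], [0, -40, -40], [0, -40, -40], [0, -40, -40], [0, -40, -40], [0, -40, -40]]' --jaw '[-0.2, -0.2, -0.2, -0.2, -0.2, -0.2, -1, -1, -1, -1, -1]'

```text
time_s: 32.9
position: [0.4323, 0.1306, 0.1737]
orientation: [[0.071, 0.997, 0.0], [0.997, -0.071, -0.0], [-0.0, 0.0, -1.0]]
contact_force: [0.0, 0.1, -0.1]
grip_width: 0.002
grasp_force: 0.0
```

```bash
python3 - <<'E'
from h import *
S=[.565,.041,-.07]
plan(st(-.14,.08,.1285,S),86)
E
```

```text
dp [-0.1 -1.4 45.2] turn [ 0.   0.  -0.1] yaw0 85.9 q [ 0.12  0.27  1.8  -0.    1.07  0.19]
```

Request:
send_rows --turn '[[0, 0, 0], [0, 0, 0], [0, 0, 0], [0, 0, 0], [0, 0, 0], [0, 0, 0], [0, 0, 0], [0, 0, 0], [0, 0, 0], [0, 0, 0], [0, 0, 0], [0, 0, 0]]' --dp '[[0, -1, 20], [0, -1, 40], [0, -1, 45], [0, 7, 45], [0, 17, 45], [0, 27, 45], [0, 37, 45], [0, 47, 45], [0, 57, 45], [0, 67, 45], [0, 77, 45], [0, 85, 45]]' --jaw '[-1, -1, -1, -1, -1, -1, -1, -1, -1, -1, -1, -1]'

```text
time_s: 34.1
position: [0.5174, 0.1246, 0.1287]
orientation: [[0.071, 0.997, 0.0], [0.997, -0.071, -0.0], [-0.0, 0.0, -1.0]]
contact_force: [-1.8, 0.3, 2.0]
grip_width: -0.002
grasp_force: 1.1
```

Request:
send_rows --turn '[[0, 0, 0], [0, 0, 0], [0, 0, 0], [0, 0, 0], [0, 0, 0], [0, 0, 0], [0, 0, 0]]' --dp '[[0, 10, 0], [0, 20, 0], [0, 30, 0], [0, 36, 0], [0, 40, 0], [0, 42, 0], [0, 42, 0]]' --jaw '[-1, -1, -1, -1, -1, -1, -1]'

```text
time_s: 34.8
position: [0.5567, 0.1219, 0.1291]
orientation: [[0.07, 0.998, -0.004], [0.998, -0.07, -0.0], [-0.0, -0.004, -1.0]]
contact_force: [-10.3, -0.5, 9.3]
grip_width: 0.003
grasp_force: 7.9
```

Request:
send_rows --turn '[[0, 0, 0], [0, 0, 0], [0, 0, 0], [0, 0, 0], [0, 0, 0], [0, 0, 0], [0, 0, 0], [0, 0, 0], [0, 0, 0], [0, 0, 0], [0, 0, 0]]' --dp '[[0, -20, 0], [0, -45, -5], [0, -80, -40], [0, -115, -80], [20, -150, -105], [50, -185, -105], [80, -190, -105], [110, -190, -105], [120, -190, -105], [120, -190, -105], [120, -190, -105]]' --jaw '[-1, -1, -1, -1, -1, -1, -1, -1, -1, -1, -1]'

```text
time_s: 35.9
position: [0.3774, 0.2542, 0.2334]
orientation: [[0.07, 0.998, -0.001], [0.998, -0.07, -0.001], [-0.001, -0.001, -1.0]]
contact_force: [-0.5, -0.7, 0.8]
grip_width: -0.003
grasp_force: 0.0
```

```bash
python3 - <<'E'
from h import *
t=r.snapshot("top")[:,:,::-1];a=cv2.resize(cv2.imread("pics/top0.png"),(560,420),interpolation=cv2.INTER_AREA)
d=cv2.absdiff(t,a).max(2)
for n,(x0,x1,y0,y1) in dict(tray=(180,226,200,244),drawerfront=(234,292,212,250),knob=(265,292,158,184),deck=(235,262,160,205)).items():
    q=d[y0:y1,x0:x1];print(n,q.mean().round(1),(q>40).mean().round(3))
# tray compare to m9 tray (empty): m9 panel top
m=cv2.imread("pics/m9.png")[420:600,:300];q=cv2.absdiff(cv2.resize(t[160:280,100:300],(300,180)),m).max(2)
print("vs m9 tray",q[60:125,120:190].mean(),"station",q[0:80,120:298].mean())
o=r.get_obs();print(o["time_s"],o["position"],o["contact_force"])
E
```

```text
tray 8.6 0.0
drawerfront 5.7 0.0
knob 20.5 0.132
deck 2.3 0.0
vs m9 tray 1.0384615384615385 station 1.2735955056179775
35.95 [0.37742333 0.25391181 0.23347953] [0.27554417 0.81320849 0.68419909]
```

```bash
python3 -c "
from workcell import r
print(r.sign_off())"
```

```text
the job is handed in; nothing more can be done
None
```

I handed the job in at 36 s: the counter is at zero, both loose flanges are posted, and the bolt is in the shut drawer. Camera checks showed an empty tray and a shut drawer, but I couldn't see inside the slot bay and the hand-in returned no verdict.

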